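# Clip the ink knives home and load the ink tubs on the roller lane

### The arm

A 7-joint arm with a two-finger parallel gripper is mounted at the origin on a cart in front of the work surface, level with it; the furniture and walls round the work are solid. World frame = base frame: x ahead of the robot, y to its left, z up, the work surface at z = 0. Lengths are in mm, angles in rad, forces in N, time in s.
With the tool pointing down it reaches from about 400 to 900 mm from the base axis. Payload 5.5 kg.
Tool frame: the origin (TCP) lies midway between the tips of the shut fingers; the grasp point (between the pads) lies 19 mm behind it; z points along the fingers, y is the line along which they close (so a half turn about z gives the same grasp; the last joint's range is limited). The gripper opens to 92 mm and grips with 3 to 60 N. Pads are 19 mm wide; open, the fingers measure 130 mm over their backs; the gripper's body (75 mm by 190 mm) begins 47 mm behind the grasp point.
Start: joints at [1.373, 0.501, -0.427, 1.55, 0.221, 1.138, -0.21], TCP at [289.063, -582.187, 226.729] pointing down, gripper open.
Joint ranges: [-2.88, 2.88], [-0.31, 2.03], [-1.54, 1.56], [0.2, 2.42], [-1.41, 4.55], [0.19, 2.02], [-2.57, 2.57]. Speed limits (rad/s): [2.57, 2.57, 3.14, 3.14, 3.14, 3.14, 3.14].

### API

Orientations are given as a unit quaternion [x, y, z, w].
In Python, from bench import arm, eoat, solver, sensors, eyes, job gives the robot as it stands. Calls block until the motion is done:
- arm.goto(position, orientation): joint-space move of the TCP to a pose.
- arm.move_linear(position, frame=None, v=150): straight line of the TCP; frame=None keeps the orientation; v is the mean speed in mm/s.
- arm.goto_joints(angles): joint-space move.
- eoat.move_gripper(opening, strength=None): opening from 0.0 (shut) to 1.0 (fully open); strength is the grip in N (None keeps the last); returns when the fingers have stopped.
- arm.hold(seconds).
- solver.solve_ik(position, orientation): joint angles nearest the present ones, or None.
- sensors.read_state(): the state.
- eyes.get_image(name): name is "scene" or "top" or "wrist"; returns the picture (384x512x3 uint8, blue, green, red); there is no depth.
- eyes.camera_info(name): a dict with "K" (3x3 intrinsics, pixels), "dist_coeffs" ([k1, k2, p1, p2, k3] as OpenCV has them; the pictures are not rectified), "rvec" (rotation vector, rad) and "tvec" (3), from world to camera coordinates, as OpenCV has them; the wrist camera has in their place "mount" (4x4, takes a point from camera to tool coordinates, whose origin is the TCP and whose axes are the flange's). Camera axes: x right, y down, z forward; pixel columns grow to the right and rows downward; lengths in mm; the calibration is good to about 2 mm. A picture is of the moment at which its call begins: read the wrist's pose just before it. camera_info takes no time and is no camera call.
A pose or a line that the arm cannot do raises arm.Unreachable and nothing moves.
- job.job_done(): hands the job in; it is judged then, once.
The state is a dict: "time_s": time; "qpos": joint angles; "dq": joint speeds; "joint_efforts": joint torques, N m; "ee_pos": TCP position; "tcp_rot": TCP orientation; "wrist_force": force on the tool from outside, world axes, zero at the start; "moment": the same for the moment, N m; "finger_gap": opening from 0.0 (shut) to 1.0 (fully open); "finger_force": force on a finger pad.
Only numpy, scipy, OpenCV 4.12 (cv2) and the standard library are available. Lean on these libraries where they do the work, as an engineer would, in place of code of your own. Each camera call takes 0.05 s, during which the arm holds its last target. There are 200 camera calls.

### The job

Set up the ink station on the raised shelf for the next print run: press every ink knife down sideways into a free pair of spring clips on the rack until it snaps home in both, handle centred across the two bars. Load the three ink tubs onto the roller lane so that they roll upright to the stop, the small black tub foremost and the other two closed up behind it in either order, and do not disturb the wooden block and the blue tape.

Things in the scene. Friction and masses are not known exactly. Their poses are not given: they have to be found in the camera images.
- knife_red_mid (a point): ink knife, red handle, 152 mm long, 70 g. The point is the middle of its round handle (16 mm thick, 100 mm long, black bands by the middle), 8 mm above what it lies on. Its x axis runs along the handle to the steel blade, whose tip is 102 mm off. The blade (26 x 42 x 3 mm) is cranked down flush with the handle's underside: the knife lies flat
- knife_yellow_mid (a point): ink knife, yellow handle, 152 mm long, 70 g. The point is the middle of its round handle (16 mm thick, 100 mm long, black bands by the middle), 8 mm above what it lies on. Its x axis runs along the handle to the steel blade, whose tip is 102 mm off. The blade (26 x 42 x 3 mm) is cranked down flush with the handle's underside: the knife lies flat
- knife_green_mid (a point): ink knife, green handle, 152 mm long, 70 g. The point is the middle of its round handle (16 mm thick, 100 mm long, black bands by the middle), 8 mm above what it lies on. Its x axis runs along the handle to the steel blade, whose tip is 102 mm off. The blade (26 x 42 x 3 mm) is cranked down flush with the handle's underside: the knife lies flat
- tub_dark_mid (a point): closed ink tub, black body and lid, 55 mm across its widest, 51 mm tall, about 0.4 kg. The point is its centre, half-way up; z is up its axis
- tub_cream_mid (a point): closed ink tub, cream body and lid, middle size, 64 mm across its widest, 56 mm tall, about 0.35 kg. The point is its centre, half-way up; z is up its axis
- tub_pale_mid (a point): closed ink tub, white body and lid, the largest, 72 mm across its widest, 71 mm tall, about 0.3 kg. The point is its centre, half-way up; z is up its axis
- clip0 (a point): first pair of spring clips of the rack (from the robot: clip0 right, clip1 middle, clip2 left; 60 mm apart). The point lies midway between the pair's two clips, where the middle of a snapped-in handle comes to lie, 58 mm above the shelf; x is the direction along which the handle lies (blade either way)
- clip1 (a point): second pair of spring clips of the rack (from the robot: clip0 right, clip1 middle, clip2 left; 60 mm apart). The point lies midway between the pair's two clips, where the middle of a snapped-in handle comes to lie, 58 mm above the shelf; x is the direction along which the handle lies (blade either way)
- clip2 (a point): third pair of spring clips of the rack (from the robot: clip0 right, clip1 middle, clip2 left; 60 mm apart). The point lies midway between the pair's two clips, where the middle of a snapped-in handle comes to lie, 58 mm above the shelf; x is the direction along which the handle lies (blade either way)
- rack: the clip rack; origin under its centre, on the shelf. Two aluminium bars (14 mm wide, tops 50 mm up) 32 mm before and behind each clip point; between them 50 mm free down to 8 mm above the shelf. A clip is two sprung steel leaves, 12 mm along the handle, flared lips up to 20 mm above the clip point; a handle laid on them rests 14 mm above home; 8 to 15 N straight down snaps it in
- lane: roller lane with blue side guards, grey rollers and a yellow stop at its near end; origin under its middle, on the shelf. The channel is 84 mm wide; the guards stand 16 mm above the rollers. A tub set down upright on the rollers rolls by itself to the stop or to the tub before it
- lane_stop (a point): point on the inner face of the lane's stop, mid channel, 27 mm above the rollers. The x axis runs level up the lane, away from the stop; the rollers' tops rise 7.5 degrees that way over 235 mm. The black tub at the stop has its centre 26 mm along x from here; the next tub touches it
- lane_load (a point): loading point on the same lane: on the tops of the rollers, mid channel, 188 mm up the lane from the stop point along x; same axes as lane_stop
- block_mid (a point): bystander: wooden block 99 x 72 x 30 mm at the back left of the shelf, its centre; leave it alone
- blue_tape_mid (a point): bystander: roll of blue tape, 60 mm across, 19 mm tall, lying at the near left of the shelf, its centre; leave it alone
- bridge: fixed raised shelf of plywood bridging both tables, 315 mm (x) by 830 mm (y); this origin is the middle of its top surface, 240 mm above the table tops. Knives, tubs, rack and lane all stand on it; a tall black tub (98 mm across, 109 mm tall) is fixed at its back left corner

How it is judged (in metres and radians):
At the end, for the whole second after the job is handed in: Each knife lies in a clip pair: handle middle within 5 mm of the clip point across and in height, 12 mm along, 0.1 rad in direction. Tubs at rest, upright on the lane, black against the stop (9 mm), the others closed up behind it within about 9 mm; all released (((x of knife_red_mid in the frame of clip0 between -0.012 and 0.012 m and y of knife_red_mid in the frame of clip0 between -0.005 and 0.005 m and z of knife_red_mid in the frame of clip0 between -0.005 and 0.005 m and angle between the x axis of knife_red_mid and the x axis of clip0, either way round below 0.1 rad) or (x of knife_red_mid in the frame of clip1 between -0.012 and 0.012 m and y of knife_red_mid in the frame of clip1 between -0.005 and 0.005 m and z of knife_red_mid in the frame of clip1 between -0.005 and 0.005 m and angle between the x axis of knife_red_mid and the x axis of clip1, either way round below 0.1 rad) or (x of knife_red_mid in the frame of clip2 between -0.012 and 0.012 m and y of knife_red_mid in the frame of clip2 between -0.005 and 0.005 m and z of knife_red_mid in the frame of clip2 between -0.005 and 0.005 m and angle between the x axis of knife_red_mid and the x axis of clip2, either way round below 0.1 rad)) and linear speed of each of knife_red, knife_yellow, knife_green, tub_dark, tub_cream, tub_pale below 0.02 m/s and ((x of knife_yellow_mid in the frame of clip0 between -0.012 and 0.012 m and y of knife_yellow_mid in the frame of clip0 between -0.005 and 0.005 m and z of knife_yellow_mid in the frame of clip0 between -0.005 and 0.005 m and angle between the x axis of knife_yellow_mid and the x axis of clip0, either way round below 0.1 rad) or (x of knife_yellow_mid in the frame of clip1 between -0.012 and 0.012 m and y of knife_yellow_mid in the frame of clip1 between -0.005 and 0.005 m and z of knife_yellow_mid in the frame of clip1 between -0.005 and 0.005 m and angle between the x axis of knife_yellow_mid and the x axis of clip1, either way round below 0.1 rad) or (x of knife_yellow_mid in the frame of clip2 between -0.012 and 0.012 m and y of knife_yellow_mid in the frame of clip2 between -0.005 and 0.005 m and z of knife_yellow_mid in the frame of clip2 between -0.005 and 0.005 m and angle between the x axis of knife_yellow_mid and the x axis of clip2, either way round below 0.1 rad)) and ((x of knife_green_mid in the frame of clip0 between -0.012 and 0.012 m and y of knife_green_mid in the frame of clip0 between -0.005 and 0.005 m and z of knife_green_mid in the frame of clip0 between -0.005 and 0.005 m and angle between the x axis of knife_green_mid and the x axis of clip0, either way round below 0.1 rad) or (x of knife_green_mid in the frame of clip1 between -0.012 and 0.012 m and y of knife_green_mid in the frame of clip1 between -0.005 and 0.005 m and z of knife_green_mid in the frame of clip1 between -0.005 and 0.005 m and angle between the x axis of knife_green_mid and the x axis of clip1, either way round below 0.1 rad) or (x of knife_green_mid in the frame of clip2 between -0.012 and 0.012 m and y of knife_green_mid in the frame of clip2 between -0.005 and 0.005 m and z of knife_green_mid in the frame of clip2 between -0.005 and 0.005 m and angle between the x axis of knife_green_mid and the x axis of clip2, either way round below 0.1 rad)) and y of tub_dark_mid in the frame of lane_stop between -0.02 and 0.02 m and z of tub_dark_mid in the frame of lane_stop between -0.012 and 0.05 m and x of tub_dark_mid in the frame of lane_stop between 0.01 and 0.175 m and angle between each of tub_dark_mid, tub_cream_mid, tub_pale_mid's own z axis and vertical below 0.25 rad and y of tub_cream_mid in the frame of lane_stop between -0.02 and 0.02 m and z of tub_cream_mid in the frame of lane_stop between -0.012 and 0.05 m and x of tub_cream_mid in the frame of lane_stop between 0.01 and 0.175 m and y of tub_pale_mid in the frame of lane_stop between -0.02 and 0.02 m and z of tub_pale_mid in the frame of lane_stop between -0.012 and 0.05 m and x of tub_pale_mid in the frame of lane_stop between 0.01 and 0.175 m and x of tub_dark_mid in the frame of lane_stop below 0.035 m and ((x of tub_cream_mid in the frame of lane_stop below 0.096 m and x of tub_pale_mid in the frame of lane_stop below 0.164 m) or (x of tub_pale_mid in the frame of lane_stop below 0.1 m and x of tub_cream_mid in the frame of lane_stop below 0.168 m))); the robot touches nothing.
It fails at once if the wooden block or the blue tape was moved by more than 25 mm (distance of any of block_mid, blue_tape_mid from where it was at the start of the episode above 0.025 m).
Of knife_red, knife_yellow, knife_green only 2 to 3 are there at a start; the rules pass over those that are not, and their reading is None.
At some moment in a run one of tub_dark, tub_cream, tub_pale may be knocked a few centimetres aside while the robot is not near it.
Once in a run the grip may slacken for a moment while it holds something.
It also fails if it takes over 208 s, if anything falls off the work surface, if the arm or the gripper's body presses on something with over 40 N, if the wrist force passes 120 N, or if a joint passes its speed limit or range.

## Working session

There is one attempt and no reset: what is moved stays moved. The work goes in short steps, each a Python script; the robot and the scene stay as the last script left them, time stands still between calls to the robot, and variables do not carry over. Pictures are saved under pics/ and viewed, at most 14 in all, crops included, and the job is handed in when it is done.

```bash
ls; mkdir -p pics
python3 - <<'E'
from bench import arm,eoat,solver,sensors,eyes,job
import cv2
for n in("scene","top","wrist"):
    cv2.imwrite(f"pics/{n}0.png",cv2.resize(eyes.get_image(n),(800,600)))
    print(n,eyes.camera_info(n))
print(sensors.read_state())
E
```

```text
pics
scene {'K': array([[490.75083006,   0.        , 251.37184768],
       [  0.        , 490.75083006, 179.40841102],
       [  0.        ,   0.        ,   1.        ]]), 'dist_coeffs': array([0.02789903, 0.        , 0.        , 0.        , 0.        ]), 'rvec': array([ 0.98944591, -2.49391089,  0.99353166]), 'tvec': array([ 518.25191154,  388.49028747, 1579.78083249])}
top {'K': array([[435.03156857,   0.        , 260.20067722],
       [  0.        , 435.03156857, 194.22577447],
       [  0.        ,   0.        ,   1.        ]]), 'dist_coeffs': array([-0.01622557,  0.        ,  0.        ,  0.        ,  0.        ]), 'rvec': array([ 2.10373167, -2.16456504,  0.16820414]), 'tvec': array([ 210.1845898 ,  590.44193265, 1385.68387503])}
wrist {'K': array([[290.8154069 ,   0.        , 252.21199011],
       [  0.        , 290.8154069 , 192.24267571],
       [  0.        ,   0.        ,   1.        ]]), 'dist_coeffs': array([-0.05598656,  0.        ,  0.        ,  0.        ,  0.        ]), 'mount': array([[-7.32050953e-04, -9.63833058e-01, -2.66505721e-01,
         7.20019437e+01],
    
[... 277 characters left out ...]
 array([ 1.37324539,  0.50163744, -0.42679413,  1.55119901,  0.22080317,
        1.13826134, -0.21030405]), 'dq': array([-0.00346805, -0.00196103, -0.00065323, -0.00485636, -0.00053807,
        0.00010478, -0.0010165 ]), 'joint_efforts': array([-5.45076953e-03, -5.67097628e+01, -5.82464978e+00, -2.79455101e+01,
       -6.86747278e-02,  2.64664722e-02,  1.09637763e-04]), 'ee_pos': array([ 288.72479604, -581.77192961,  225.91494864]), 'tcp_rot': array([ 9.73579929e-01,  2.28345324e-01, -1.44167982e-04, -7.16468381e-04]), 'wrist_force': array([-0.25078883, -0.4514406 , -0.07665454]), 'moment': array([-0.01943613,  0.02521327,  0.03080756]), 'finger_force': 0.0, 'finger_gap': 0.9988532360320109}
```

View pics/scene0.png

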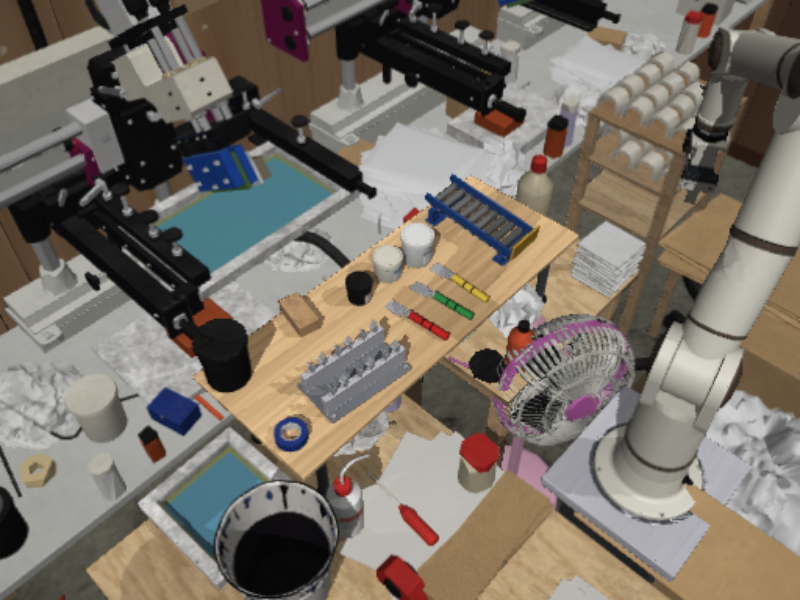

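View pics/top0.png

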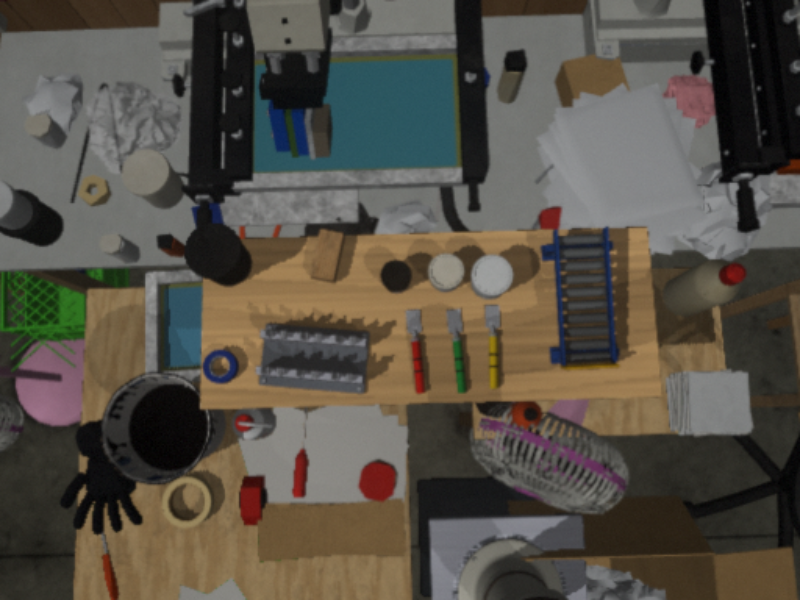

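Both views show three knives lying along +x: in the top view, red at (418,365), green at (460,360), yellow at (493,360). The rack is at (315,357), the tubs at (396,276), (446,271) and (492,276), and the lane at (585,298) with its stop nearest the robot. Next come helpers and rough positions.

```bash
cat > h.py <<'E'
from bench import arm,eoat,solver,sensors,eyes,job
import numpy as np,cv2,json
from scipy.spatial.transform import Rotation as R
def Q(yaw): return (R.from_euler('z',yaw)*R.from_quat([1,0,0,0])).as_quat()
def cam(n,st=None):
    i=eyes.camera_info(n)
    if n=='wrist':
        T=np.eye(4);T[:3,:3]=R.from_quat(st['tcp_rot']).as_matrix();T[:3,3]=st['ee_pos']
        T=T@i['mount'];Rm=T[:3,:3];C=T[:3,3]
    else:
        Rm=cv2.Rodrigues(i['rvec'])[0].T;C=-Rm@i['tvec']
    return dict(K=i['K'],d=i['dist_coeffs'],R=Rm,C=C)
def snap(n,name=None,scale=True):
    st=sensors.read_state();im=eyes.get_image(n);c=cam(n,st)
    if name: cv2.imwrite(f'pics/{name}.png',cv2.resize(im,(800,600)) if scale else im);np.savez(f'pics/{name}.npz',im=im,**c)
    return im,c
def load(name): return dict(np.load(f'pics/{name}.npz'))
def ray(c,uv,s=.64):
    p=cv2.undistortPoints(np.array([[np.array(uv,float)*s]]),c['K'],c['d'])[0,0]
    d=c['R']@np.array([p[0],p[1],1]);return d/np.linalg.norm(d)
def onz(c,uv,z,s=.64):
    d=ray(c,uv,s);return c['C']+d*(z-c['C'][2])/d[2]
def tri(c1,p1,c2,p2):
    A=np.zeros((3,3));b=np.zeros(3);ds=[]
    for c,p in((c1,p1),(c2,p2)):
        d=ray(c,p);M=np.eye(3)-np.outer(d,d);A+=M;b+=M@c['C']
    x=np.linalg.solve(A,b)
    err=[np.linalg.norm((np.eye(3)-np.outer(ray(c,p),ray(c,p)))@(x-c['C'])) for c,p in((c1,p1),(c2,p2))]
    return x,max(err)
def proj(c,P):
    rv=cv2.Rodrigues(c['R'].T)[0];t=-c['R'].T@c['C']
    return cv2.projectPoints(np.array(P,float).reshape(-1,1,3),rv,t,c['K'],c['d'])[0].reshape(-1,2)/.64
def st(): 
    s=sensors.read_state();return round(s['time_s'],2),s['ee_pos'].round(1),s['wrist_force'].round(1),round(s['finger_gap']*92,1),round(s['finger_force'],1)
E
cat > a.py <<'E'
from h import *
c=cam('top')
for n,p,z in [('red',(418,365),248),('green',(460,360),248),('yel',(493,360),248),('dark',(396,274),291),('cream',(446,270),296),('pale',(492,274),311),('rack',(315,357),290),('lane',(585,298),270),('c00',(201,408),240),('c10',(660,392),240),('block',(327,255),270),('tape',(220,366),259)]:
    print(n,onz(c,p,z).round(0))
for q in [(570,140,430,0),(570,140,430,np.pi),(570,-150,430,0),(570,-150,430,np.pi),(600,-200,430,0),(600,-200,400,np.pi/2)]:
    j=solver.solve_ik(list(q[:3]),Q(q[3]));print(q,None if j is None else np.round(j,2))
E
python3 a.py
```

```text
red [452. 175. 248.]
green [458. 100. 248.]
yel [457.  41. 248.]
dark [610. 210. 291.]
cream [613. 122. 296.]
pale [601.  43. 311.]
rack [467. 354. 290.]
lane [ 561. -125.  270.]
c00 [386. 565. 240.]
c10 [ 391. -255.  240.]
block [653. 334. 270.]
tape [459. 527. 259.]
(570, 140, 430, 0) [ 0.52  0.43 -1.15  1.4   0.39  1.55 -2.17]
(570, 140, 430, 3.141592653589793) [ 0.58  0.5  -1.3   1.4   0.48  1.59  0.9 ]
(570, -150, 430, 0) [ 0.74  0.31 -0.7   1.41  0.2   1.5  -1.52]
(570, -150, 430, 3.141592653589793) [ 1.02  0.45 -1.17  1.4   0.41  1.56  1.45]
(600, -200, 430, 0) [ 0.71  0.38 -0.63  1.29  0.22  1.53 -1.46]
(600, -200, 400, 1.5707963267948966) [ 0.9   0.47 -0.93  1.34  0.37  1.51  0.  ]
```

Run:
```python
from h import *
p=sensors.read_state()['ee_pos']
arm.move_linear([p[0],p[1],450],v=300)
for n,y in(('w1',-60),('w2',120),('w3',300)):
    arm.goto([520,y,420],Q(np.pi)); snap('wrist',n); print(st(),sensors.read_state()['qpos'].round(2))
```

```text
(3.15, array([520.1, -61.3, 419.8]), array([-0.3,  0.1, -0.3]), 92.4, 0.0) [ 1.04  0.27 -1.18  1.57  0.25  1.47  1.41]
(3.95, array([520.6, 118.1, 419.7]), array([-0.8, -0.4,  0.3]), 91.7, 0.0) [ 0.68  0.31 -1.21  1.55  0.29  1.48  1.04]
(4.75, array([521.5, 297.6, 419.6]), array([0.4, 0.4, 0.5]), 92.1, 0.0) [ 0.21  0.47 -1.15  1.39  0.42  1.55  0.67]
```

View pics/w1.png

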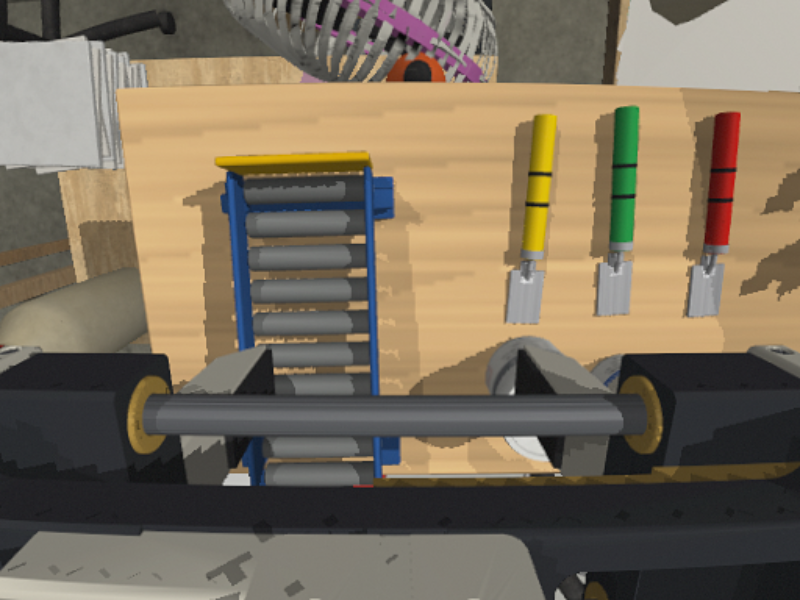

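View pics/w2.png

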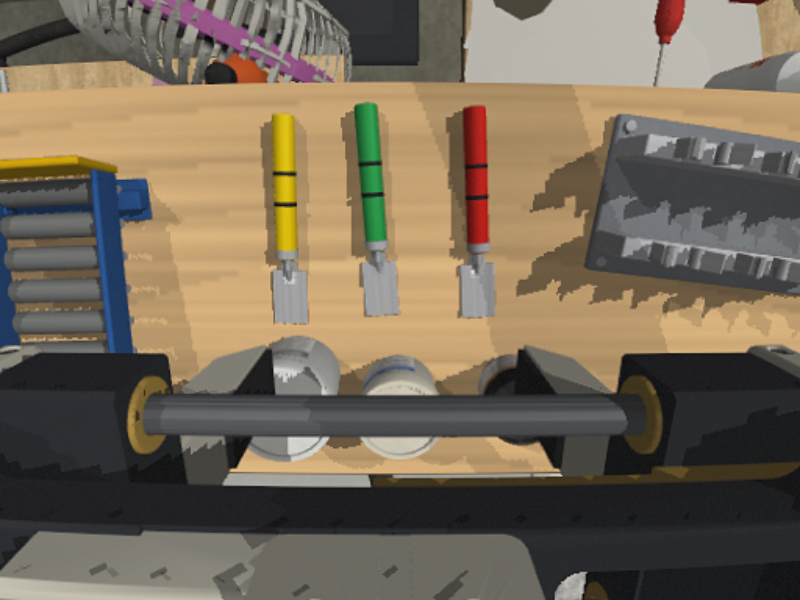

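View pics/w3.png

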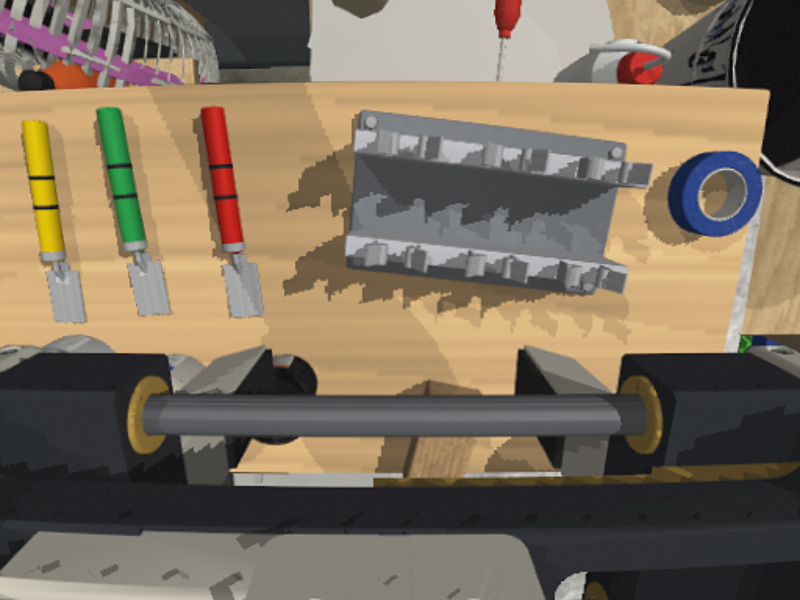

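Each wrist view (u ≈ +y, v ≈ +x) shows the knives and rack unoccluded above row 350. In w2 the handles are yellow (285,182), green (370,172) and red (476,175). In w3 the rack is at (490,200), turned about 7°, with all clips empty. I'll segment the handles, then take two closer rack views.

```bash
cat >> h.py <<'E'
HUE={'red':((0,8),(172,180)),'yellow':((22,32),),'green':((50,85),)}
def handle(im,col):
    h=cv2.cvtColor(im,cv2.COLOR_BGR2HSV);m=np.zeros(h.shape[:2],np.uint8)
    for a,b in HUE[col]: m|=cv2.inRange(h,(a,150,60),(b,255,255))
    m[220:]=0
    m=cv2.morphologyEx(m,cv2.MORPH_CLOSE,np.ones((7,7)))
    cs=cv2.findContours(m,cv2.RETR_EXTERNAL,cv2.CHAIN_APPROX_NONE)[0]
    best=[c for c in cs if 600<cv2.contourArea(c)<4000 and 4<max(cv2.minAreaRect(c)[1])/min(cv2.minAreaRect(c)[1])<9]
    if not best: return None
    r=cv2.minAreaRect(max(best,key=cv2.contourArea));b=cv2.boxPoints(r)
    i=np.argsort(b[:,1]);return b[i[:2]].mean(0)/.64,b[i[2:]].mean(0)/.64   # near end, far end (800-scale)
E
python3 - <<'E'
from h import *
L={n:load(n) for n in('w1','w2','w3')}
for col in HUE:
    e={n:handle(c['im'],col) for n,c in L.items()}
    ns=[n for n in e if e[n] is not None];print(col,ns)
    for k in(0,1):
        for a in ns:
            print('   onz',a,onz(L[a],e[a][k],248).round(1),e[a][k].round(0))
        for a in ns:
            for b in ns:
                if a<b: x,er=tri(L[a],e[a][k],L[b],e[b][k]);print('   tri',a,b,x.round(1),er.round(1))
for n,y in(('r1',300),('r2',400)):
    arm.goto([530,y,385],Q(np.pi));arm.hold(.2); im,_=snap('wrist',n); cv2.imwrite(f'pics/{n}c.png',cv2.resize(im[20:220],None,fx=1.56,fy=1.56,interpolation=cv2.INTER_CUBIC));print(st())
a=cv2.imread('pics/r1c.png');b=cv2.imread('pics/r2c.png')
cv2.imwrite('pics/r12.png',np.vstack([a[:300],b[:300]]))
E
```

```text
red ['w1', 'w2', 'w3']
   onz w1 [402.8 173.8 248. ] [727. 112.]
   onz w2 [402.9 173.7 248. ] [473. 106.]
   onz w3 [402.  173.8 248. ] [211. 106.]
   tri w1 w2 [402.8 173.7 248.1] 0.1
   tri w1 w3 [402.4 173.8 248. ] 0.4
   tri w2 w3 [402.4 173.8 247.8] 0.5
   onz w1 [496.8 181.3 248. ] [717. 244.]
   onz w2 [496.2 180.8 248. ] [478. 242.]
   onz w3 [503.4 180.4 248. ] [233. 252.]
   tri w1 w2 [496.4 180.6 248.9] 0.3
   tri w1 w3 [499.9 180.9 249.1] 3.2
   tri w2 w3 [499.6 180.8 248.9] 3.5
yellow ['w1', 'w2', 'w3']
   onz w1 [407.   43.4 248. ] [546. 113.]
   onz w2 [407.5  43.3 248. ] [282. 114.]
   onz w3 [406.4  43.4 248. ] [ 33. 119.]
   tri w1 w2 [407.3  43.4 248.3] 0.3
   tri w1 w3 [406.7  43.4 248. ] 0.3
   tri w2 w3 [406.9  43.2 247.7] 0.6
   onz w1 [501.6  40.5 248. ] [532. 250.]
   onz w2 [508.4  39.9 248. ] [286. 259.]
   onz w3 [501.1  40.1 248. ] [ 51. 251.]
   tri w1 w2 [504.7  40.3 249.5] 3.3
   tri w1 w3 [501.3  40.4 248.4] 0.2
   tri w2 w3 [504.5  40.6 249.6] 3.6
green ['w1', 'w2', 'w3']
   onz w1 [401.2  99.9 248. ] [627. 106.]
   onz w2 [401.2  99.5 248. ] [364. 103.]
   onz w3 [400.9 100.  248. ] [107. 107.]
   tri w1 w2 [401.3  99.6 248.6] 0.0
   tri w1 w3 [401.  100.  247.9] 0.2
   tri w2 w3 [400.9  99.5 247.1] 0.1
   onz w1 [494.6 106.8 248. ] [621. 241.]
   onz w2 [494.  106.7 248. ] [376. 239.]
   onz w3 [493.8 105.8 248. ] [133. 240.]
   tri w1 w2 [494.3 106.7 248.1] 0.3
   tri w1 w3 [494.1 106.3 248.9] 0.4
   tri w2 w3 [493.7 106.8 249.7] 0.1
(5.28, array([530.2, 300.2, 386.4]), array([-0.2, -0.2, -0.7]), 91.9, 0.0)
(6.01, array([531. , 398.6, 385.3]), array([ 0.2, -0.4, -0.3]), 91.8, 0.0)
```

View pics/r12.png

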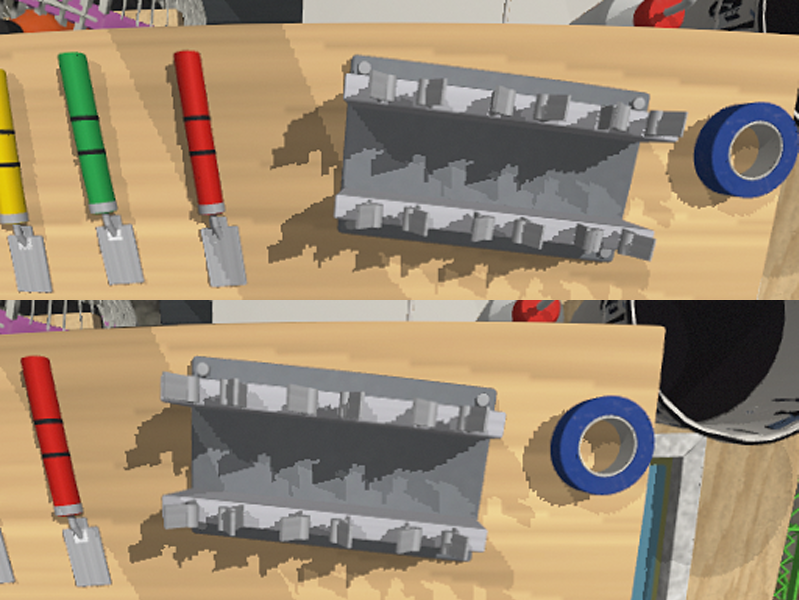

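Handles triangulate to z ≈ 248, as they should. The rack is at (510,150) in the upper crop. I need enlargements to pick out the clips.

Run:
```python
from h import *
for n,x0,y0 in(('r1',208,50),('r2',98,50)):
    im=load(n)['im'][y0:y0+145,x0:x0+240]
    cv2.imwrite(f'pics/{n}z.png',cv2.resize(im,(800,483),interpolation=cv2.INTER_CUBIC))
```

```text
(no output)
```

View pics/r1z.png

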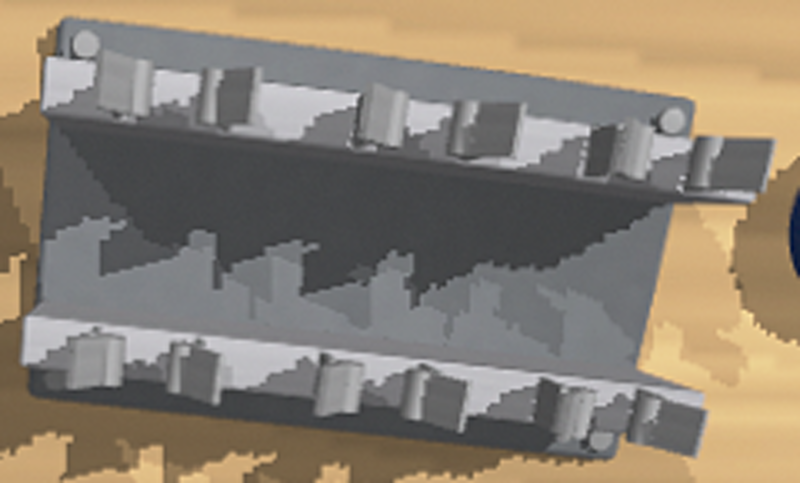

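View pics/r2z.png

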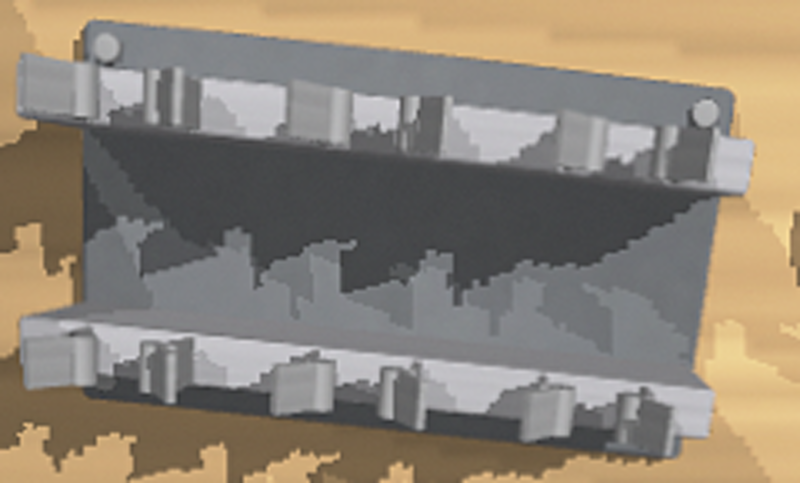

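The enlargements show six leaf pairs with flared lips. In r1z the near bar's outer right lip edges are at (262,66), (525,102) and (775,138). I'll fit the rack pose to the lip corners from both views.

```bash
cat > rack.py <<'E'
from h import *
from scipy.optimize import least_squares
P={'r1':(208,{(0,-1,-1):((98,52),(98,110)),(0,1,-1):((262,66),(256,126)),(1,1,-1):((525,102),(517,158)),(2,1,-1):((775,138),(765,192)),(1,-1,-1):((362,85),(357,140)),(2,-1,-1):((592,122),(584,175)),
(0,-1,1):((70,335),(66,385)),(0,1,1):((220,352),(216,402)),(1,1,1):((466,380),(462,430)),(2,1,1):((706,407),(697,457)),(1,-1,1):((320,362),(316,412)),(2,-1,1):((537,380),(545,430))}),
'r2':(98,{(0,-1,-1):((20,55),(18,115)),(1,-1,-1):((289,80),(286,140)),(2,-1,-1):((558,112),(555,165)),(1,1,-1):((450,97),(445,157)),(2,1,-1):((717,130),(712,182)),(0,1,-1):((200,75),(197,127)),
(0,-1,1):((23,335),(25,388)),(1,-1,1):((275,362),(270,412)),(2,-1,1):((527,388),(520,440)),(0,1,1):((192,345),(190,390)),(1,1,1):((424,370),(422,430)),(2,1,1):((672,400),(672,450))})}
obs=[(n,k,e,((np.array(uv)/3.3333+[x0,50])/.64)) for n,(x0,d) in P.items() for k,v in d.items() for e,uv in zip((-6,6),v)]
C={n:load(n) for n in P}
def model(p,k,e):
    i,s,b=k;a=b*32+e;t=(i-1)*60+s*p[3];c,sn=np.cos(p[2]),np.sin(p[2])
    return [p[0]+a*c-t*sn,p[1]+a*sn+t*c,p[4]]
def res(p): return np.concatenate([(proj(C[n],model(p,k,e))[0]-uv)*.64 for n,k,e,uv in obs])
r=least_squares(res,[467,354,.1,18,318],loss='soft_l1')
print(r.x.round(3),np.abs(r.fun).mean()); f=res(r.x).reshape(-1,2)
print([(o[0],o[1],x.round(1).tolist()) for o,x in zip(obs,f) if np.abs(x).max()>2])
r2=least_squares(lambda q:res([*q,318]),[467,354,.1,18],loss='soft_l1');print(r2.x.round(3))
for i in range(3): print(i,np.round([r2.x[0]-(i-1)*60*np.sin(r2.x[2]),r2.x[1]+(i-1)*60*np.cos(r2.x[2])],1))
E
python3 rack.py
```

```text
[ 4.71303e+02  3.63321e+02 -1.11000e-01  1.88210e+01  3.12632e+02] 1.1606360796639452
[('r1', (0, -1, -1), [-2.2, -0.8]), ('r1', (2, 1, -1), [-2.1, 0.2]), ('r1', (2, -1, -1), [7.6, -1.3]), ('r1', (2, -1, -1), [6.7, -1.1]), ('r1', (2, -1, 1), [6.7, 3.1]), ('r1', (2, -1, 1), [1.2, 2.4]), ('r2', (0, -1, -1), [2.1, -1.3]), ('r2', (0, 1, -1), [-3.1, -1.3]), ('r2', (0, 1, -1), [-2.7, -0.3]), ('r2', (0, 1, 1), [-3.0, 2.3]), ('r2', (0, 1, 1), [-2.6, 3.4]), ('r2', (1, 1, 1), [2.1, 2.5])]
[ 4.71182e+02  3.63017e+02 -1.12000e-01  1.79230e+01]
0 [464.5 303.4]
1 [471.2 363. ]
2 [477.9 422.6]
```

```bash
cat > knife.py <<'E'
from h import *
import sys
RY=-.112
def clip(i): return np.array([471.2-(i-1)*60*np.sin(RY),363.0+(i-1)*60*np.cos(RY)])
def fingers(): return sensors.read_state()['finger_gap']*92
def do(near,far,i):
    near,far=np.array(near),np.array(far);d=(far-near)/np.linalg.norm(far-near);m=near+50*d;yaw=np.arctan2(d[1],d[0])
    eoat.move_gripper(.45)
    arm.goto([*m,330],Q(np.pi+yaw)); arm.move_linear([*m,260],v=200);arm.move_linear([*m,243],v=60);arm.hold(.3);print('at',st())
    eoat.move_gripper(0,60);print('grip',st())
    arm.move_linear([*m,330],v=150);print('lift',st())
    c=clip(i);arm.goto([*c,370],Q(np.pi+RY));arm.hold(.3);print('over',st(),'target',c.round(1))
    if fingers()<10: print('LOST');return
    e=c-sensors.read_state()['ee_pos'][:2];c2=c+e
    arm.move_linear([*c2,308],v=120);arm.hold(.2);print('top',st())
    arm.move_linear([*c2,298],v=30);print('mid',st())
    arm.move_linear([*c2,291],v=30);arm.hold(.2);print('down',st())
    eoat.move_gripper(.42);print('open',st())
    arm.move_linear([*c2,370],v=200);print('up',st())
E
python3 - <<'E'
from knife import *
do((402.6,173.7),(496.4,180.7),2)
arm.goto([530,330,385],Q(np.pi));arm.hold(.2);im,_=snap('wrist','k1');cv2.imwrite('pics/k1z.png',cv2.resize(im[30:230,100:450],(800,457)));print(st())
E
```

```text
at (9.15, array([452.6, 177.4, 243.2]), array([-0.5, -0.7,  0.3]), 41.7, 0.0)
grip (9.71, array([452.5, 177.4, 243. ]), array([-0.5,  0.3,  0.2]), 14.4, 60.0)
lift (10.44, array([452.1, 176.9, 329.3]), array([-0.3, -0.8, -1.4]), 14.5, 60.0)
over (11.72, array([478.9, 421.1, 370.2]), array([0.2, 0.6, 0.1]), 14.3, 60.0) target [477.9 422.6]
top (12.59, array([477.1, 424. , 308.2]), array([ 0.2, -2.2,  0.1]), 14.5, 60.0)
mid (13.07, array([477.8, 428.5, 307.6]), array([-5.3, -7.7, 37.8]), 14.3, 60.0)
down (13.66, array([477.9, 423.5, 292.1]), array([ 0.7, -4.7,  6.2]), 15.8, 6.0)
open (14.27, array([476.8, 424.3, 290.9]), array([ 0.4,  0.5, -1. ]), 38.8, 0.0)
up (14.81, array([476.9, 424.2, 370.1]), array([ 0.3, -0.4, -0.4]), 39.0, 0.0)
(15.57, array([528.8, 331.3, 384.7]), array([-0.2,  0.8, -0.2]), 38.6, 0.0)
```

View pics/k1z.png

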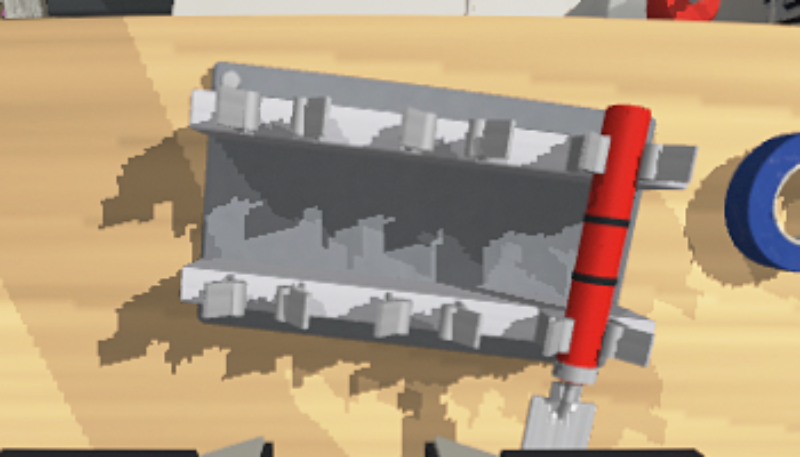

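The red handle sits between the leaves at (605,235). I'll check its height from a second view.

```bash
cat > chk.py <<'E'
from knife import *
def check(col,i,names):
    L=[load(n) for n in names]; e=[handle(c['im'],col) for c in L]
    pts=[]
    for k in(0,1):
        x,er=tri(L[0],e[0][k],L[1],e[1][k]);pts.append(x);print(col,'end',k,x.round(1),er.round(2),[onz(c,q[k],298).round(1) for c,q in zip(L,e)])
    d=(pts[1]-pts[0])/np.linalg.norm(pts[1]-pts[0]);m=pts[0]+50*d
    print('mid',m.round(1),'clip',clip(i).round(1),'yaw',np.arctan2(d[1],d[0]).round(3),'len',np.linalg.norm(pts[1]-pts[0]).round(1))
E
python3 - <<'E'
from chk import *
arm.goto([530,450,385],Q(np.pi));arm.hold(.2);snap('wrist','k1b')
check('red',2,('k1','k1b'))
E
```

```text
red end 0 [427.7 429.6 298.3] 0.15 [array([427.5, 429.8, 298. ]), array([427.8, 429.6, 298. ])]
red end 1 [522.5 418.8 296.9] 0.18 [array([522. , 418.4, 298. ]), array([522.4, 419. , 298. ])]
mid [477.4 424.  297.6] clip [477.9 422.6] yaw -0.114 len 95.4
```

Red is home: z 297.6, yaw −0.114. It also shows the clips lie about 1.4 mm further in +y than I had them. Next is green, then yellow.

```bash
sed -i 's/363.0+/364.3+/' knife.py
python3 - <<'E'
from chk import *
do((401.1,99.7),(494.1,106.6),1)
if fingers()>20: do((407,43.4),(501.4,40.4),0)
for n,y in(('k2a',250),('k2b',350)): arm.goto([530,y,385],Q(np.pi));arm.hold(.2);snap('wrist',n)
for c,i in(('green',1),('yellow',0)):
    try: check(c,i,('k2a','k2b'))
    except Exception as e: print(c,e)
print(st())
E
```

```text
at (19.26, array([451.1, 103.4, 243.2]), array([ 0.2, -0.1,  0.1]), 41.3, 0.0)
grip (19.82, array([451. , 103.4, 243. ]), array([ 0.3, -0.7,  0.2]), 14.3, 60.0)
lift (20.55, array([450.5, 102.9, 329.3]), array([ 0.1, -0.2, -2. ]), 14.4, 60.0)
over (21.88, array([472.1, 362.9, 370.1]), array([ 0.4, -0.6, -1.1]), 14.5, 60.0) target [471.2 364.3]
top (22.75, array([470.1, 365.4, 308. ]), array([-2.5, -3.9,  3.7]), 14.4, 60.0)
mid (23.23, array([471. , 371.3, 307.3]), array([-10.1,  -6.9,  45.6]), 14.3, 60.0)
down (23.82, array([471.4, 364.2, 291.7]), array([-1.9, -7.5,  8.8]), 14.3, 60.0)
open (24.43, array([470.3, 365.9, 290.9]), array([-0.3,  0.4, -0.1]), 38.7, 0.0)
up (24.98, array([470.4, 365.7, 370.1]), array([ 0.5, -0.5,  0.5]), 38.4, 0.0)
at (27.75, array([457.1,  41.8, 243.2]), array([-0.2,  0.1,  0.9]), 41.5, 0.0)
grip (28.31, array([457. ,  41.8, 243. ]), array([-0.4, -0.8,  1. ]), 14.5, 60.0)
lift (29.04, array([456.5,  41.3, 329.3]), array([-0.1, -0.3, -1.3]), 14.4, 60.0)
over (30.38, array([465.2, 303.3, 369.9]), array([ 0.4, -0.7, -0.9]), 14.3, 60.0) target [464.5 304.7]
t
[... 299 characters left out ...]
3, -0.1,  0.4]), 38.5, 0.0)
up (33.47, array([463.8, 306. , 370. ]), array([ 0.3, -1.2, -0.4]), 38.6, 0.0)
green end 0 [421.5 370.3 298.5] 0.1 [array([421.4, 370.6, 298. ]), array([421.6, 370.3, 298. ])]
green end 1 [514.9 359.6 298.7] 0.04 [array([515.1, 359.9, 298. ]), array([515.1, 359.6, 298. ])]
mid [471.2 364.6 298.6] clip [471.2 364.3] yaw -0.114 len 94.0
yellow end 0 [415.4 310.3 298.1] 0.09 [array([415.2, 310.3, 298. ]), array([415.4, 310.2, 298. ])]
yellow end 1 [509.4 300.2 300. ] 0.1 [array([509.9, 300.6, 298. ]), array([509.7, 299.8, 298. ])]
mid [465.1 304.9 299.1] clip [464.5 304.7] yaw -0.107 len 94.6
(34.89, array([530.8, 348.6, 385.1]), array([ 0.1, -0.6, -0.8]), 38.6, 0.0)
```

All three knives are home. Next come the tubs and lane.

Run:
```python
from h import *
for n,p in(('t1',(660,180,420)),('t2',(660,60,420)),('t3',(640,-70,420)),('t4',(640,-180,420))):
    try:
        arm.goto(list(p),Q(np.pi));arm.hold(.2);snap('wrist',n);print(n,st())
    except arm.Unreachable: print(n,'unreach')
```

```text
t1 (36.02, array([658.9, 182.1, 420.3]), array([-0. , -0.1,  0. ]), 38.8, 0.0)
t2 (36.82, array([659.6,  62. , 420.2]), array([0.3, 0.5, 0.1]), 38.8, 0.0)
t3 (37.66, array([640.1, -68. , 420.2]), array([0.9, 1.2, 0.5]), 38.5, 0.0)
t4 (38.42, array([ 640.2, -177.9,  420.4]), array([ 0.1, -0.7,  0.5]), 38.3, 0.0)
```

View pics/t2.png

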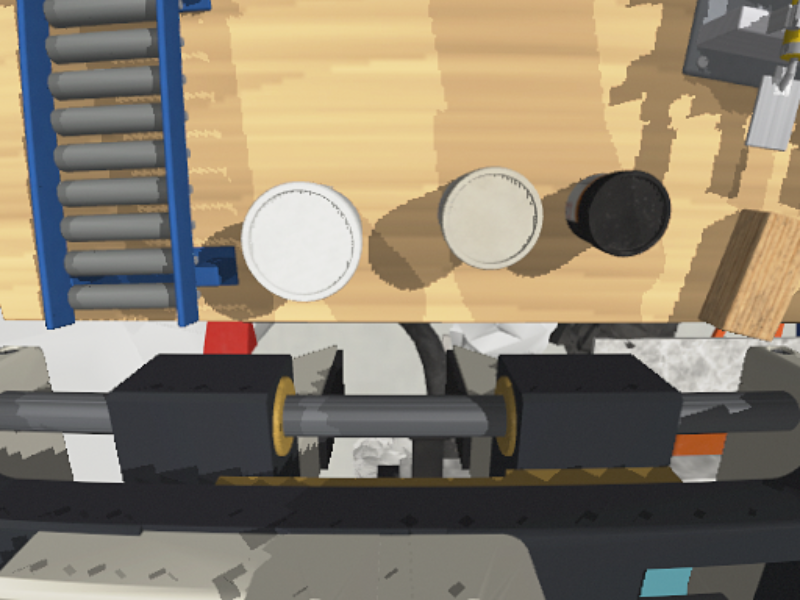

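View pics/t3.png

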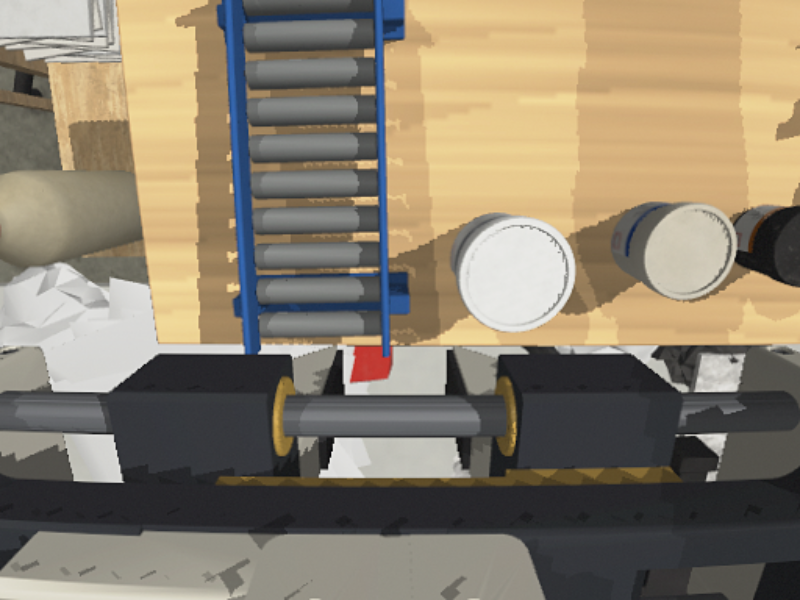

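In t2 the lid centres are pale (302,240), cream (491,217) and dark (626,212). The lane guards in t3 run from (240,0) to (253,352) and from (382,0) to (388,354). I'll detect the lids with Hough circles and take the lane lines from the blue mask.

```bash
cat > tubs.py <<'E'
from h import *
TUB={'dark':(27.5,291,(0,75)),'cream':(32,296,(120,205)),'pale':(36,311,(205,256))}
def find(c,name):
    """lid centre (800-scale px) by Hough circle at the expected radius and brightness"""
    im=c['im'];g=cv2.cvtColor(im,cv2.COLOR_BGR2GRAY);r,z,(lo,hi)=TUB[name]
    R_=r*c['K'][0,0]/((c['C'][2]-z));out=[]
    hs=cv2.HoughCircles(g[:222],cv2.HOUGH_GRADIENT,1,8,param1=120,param2=12,minRadius=int(R_*.8),maxRadius=int(R_*1.15)+1)
    if hs is None: return []
    for u,v,rr in hs[0]:
        m=np.zeros(g.shape,np.uint8);cv2.circle(m,(int(u),int(v)),int(rr*.8),255,-1)
        mu=cv2.mean(im,m)[:3];sd=cv2.meanStdDev(g,mask=m)[1][0,0]
        if lo<=mu[1]<hi and sd<30 and (name!='cream' or mu[2]-mu[0]<60): out.append((np.array([u,v])/.64,rr/.64,np.round(mu),round(sd)))
    return out[:2]
E
python3 - <<'E'
from tubs import *
L={n:load(n) for n in('t1','t2','t3','t4','w1')}
for n in('t1','t2','t3'):
    for t in TUB:
        for o in find(L[n],t): print(n,t,o[0].round(0),o[1].round(0),o[2],o[3],onz(L[n],o[0],TUB[t][1]).round(1))
print(tri(L['t2'],(302,240),L['t3'],(516,274)),tri(L['t2'],(491,217),L['t3'],(689,251)))
# lane guards
def edges(c,rows):
    h=cv2.cvtColor(c['im'],cv2.COLOR_BGR2HSV);m=cv2.inRange(h,(100,120,40),(125,255,255))>0
    A,B=[],[]
    for r in rows:
        x=np.flatnonzero(m[r,:330]);
        if len(x)<4: continue
        A.append((x[0],r));B.append((x[-1]+1,r))
    return np.array(A,float)/.64,np.array(B,float)/.64
def plane(c,pts):
    D=np.array([ray(c,p) for p in pts]);return np.linalg.svd(D)[2][2],c['C']
rows=range(40,160,4)
E={n:edges(L[n],rows) for n in('t3','t4')}
for k,s in((0,'right/-y'),(1,'left/+y')):
    for n in E: print(n,s,E[n][k][[0,10,20,-1]].round(0).tolist())
    (n1,c1),(n2,c2)=[plane(L[n],E[n][k]) for n in('t3','t4')]
    for x in(480,560,640,680):
        A=np.array([n1,n2,[1,0,0]]);print(s,np.linalg.solve(A,[n1@c1,n2@c2,x]).round(1))
print('ends',tri(L['t2'],(188,323),L['t3'],(388,354)),tri(L['t2'],(60,325),L['t3'],(252,354)))
for z in(270,285,300): print('stop',z,onz(L['w1'],(218,158),z).round(1),onz(L['w1'],(370,154),z).round(1))
E
```

```text
t1 dark [440. 212.] 44.0 [42. 43. 44.] 3 [609.  211.3 291. ]
t1 cream [299. 218.] 43.0 [182. 200. 207.] 5 [612.6 124.5 296. ]
t1 cream [285. 223.] 55.0 [178. 197. 205.] 22 [615.4 115.6 296. ]
t1 pale [104. 241.] 54.0 [225. 228. 229.] 1 [624.5   8.1 311. ]
t1 pale [116. 237.] 57.0 [223. 226. 226.] 10 [621.8  16.4 311. ]
t2 dark [623. 210.] 45.0 [44. 45. 46.] 6 [607.9 206.9 291. ]
t2 dark [609. 213.] 44.0 [40. 41. 43.] 10 [610. 198. 291.]
t2 pale [301. 243.] 60.0 [231. 234. 234.] 1 [626.8   7.5 311. ]
t2 pale [491. 216.] 52.0 [187. 206. 212.] 5 [611.  119.2 311. ]
t3 dark [790. 248.] 38.0 [40. 40. 41.] 13 [610.8 196.4 291. ]
t3 cream [688. 257.] 45.0 [182. 200. 206.] 6 [617.1 122.  296. ]
t3 cream [55. 13.] 48.0 [195. 200. 201.] 29 [ 475.1 -262.9  296. ]
t3 pale [515. 276.] 55.0 [228. 231. 231.] 1 [626.7   5.5 311. ]
t3 pale [518. 291.] 64.0 [216. 224. 227.] 18 [636.5   8.2 311. ]
(array([626.06188888,   7.38630903, 306.75866372]), np.float64(0.4793679129612986)) (array([612.97485058, 122.31664598, 295.3237687 ]), np.float64(0.304028975819183))
t3 right/-y [[228.0, 62.0], [231.0, 125.0], [234.0, 188.0], [238.0, 244.0]]
t4 right/-y [[409.0, 62.0], [411.0, 125.0], [412.0, 188.0], [412.0, 244.0]]
right/-y [ 480.  -168.3  279.2]
right/-y [ 560.  -166.6  289. ]
right/-y [ 640.  -164.9  298.9]
right/-y [ 680.  -164.1  303.8]
t3 left/+y [[383.0, 62.0], [384.0, 125.0], [386.0, 188.0], [388.0, 244.0]]
t4 left/+y [[419.0, 62.0], [420.0, 125.0], [420.0, 188.0], [422.0, 244.0]]
left/+y [ 480.   -94.9 -920.8]
left/+y [ 560.   -93.  -912.3]
left/+y [ 640.   -91.2 -903.7]
left/+y [ 680.   -90.2 -899.5]
ends (array([680.70001529, -70.99277011, 301.14208567]), np.float64(0.6546029361803164)) (array([ 683.36951112, -161.80749745,  297.08429139]), np.float64(0.07631749710188379))
stop 270 [ 436.4 -175.7  270. ] [435.  -76.1 270. ]
stop 285 [ 437.  -170.1  285. ] [435.7 -75.3 285. ]
stop 300 [ 437.6 -164.5  300. ] [436.3 -74.6 300. ]
```

The pale tub has already been knocked, from about (601,43) to (626,7). The lane guards' slope of 7° checks out. Next I'll compute the mid-channel line and load the dark tub.

```bash
cat > load.py <<'E'
from tubs import *
TILT=np.radians(7.5)
def gtop(x): return 289.0+(x-560)*.123            # guard top height
L3=load('t3')
def leftg():
    out=[]
    for uv in((383,62),(384,125),(386,188),(388,244)):
        p=onz(L3,uv,290)
        for _ in range(5): p=onz(L3,uv,gtop(p[0]))
        out.append(p)
    return np.array(out)
lg=leftg();kl=np.polyfit(lg[:,0],lg[:,1],1)
def mid(x): return (np.polyval(kl,x)+(-166.6+(x-560)*.021))/2
YAW=.5*(kl[0]+.021)
def oload(): return (R.from_euler('z',YAW)*R.from_euler('y',-TILT)*R.from_quat(Q(np.pi))).as_quat()
def loadtub(xy,h,pickyaw,xl=628,grip=40,open_=.98):
    """h: TCP height above the tub's bottom"""
    eoat.move_gripper(open_)
    arm.goto([*xy,400],Q(pickyaw));arm.move_linear([*xy,330],v=200);arm.move_linear([*xy,240+h],v=100);arm.hold(.2)
    eoat.move_gripper(0,grip);print('grip',st())
    arm.move_linear([*xy,400],v=150);print('lift',st())
    y=mid(xl);q=oload();n=np.array([-np.sin(TILT),0,np.cos(TILT)])
    base=np.array([xl,y,gtop(xl)-16]);top=base+n*(h+40)
    arm.goto(top.tolist(),q);arm.hold(.3);e=top-sensors.read_state()['ee_pos'];e[2]=0;print('over',st(),top.round(1))
    f0=sensors.read_state()['wrist_force'][2]
    arm.move_linear((base+e+n*(h+6)).tolist(),v=80)
    for k in np.arange(5,-6,-1):
        arm.move_linear((base+e+n*(h+k)).tolist(),v=20);f=sensors.read_state()['wrist_force'][2]-f0
        if f>3: break
    print('contact k',k,round(f,1),st())
    eoat.move_gripper(1.0);arm.hold(.7);print('open',st())
    arm.move_linear((base+e+n*(h+110)).tolist(),v=200)
E
python3 - <<'E'
from load import *
print(lg.round(1).tolist(),YAW,mid(450),mid(628),gtop(628)-16, np.polyval(kl,628)-(-166.6+.021*68))
loadtub((609,211),22,5*np.pi/4,open_=.9)
arm.goto([520,-60,420],Q(np.pi));arm.hold(.2);snap('wrist','l1');print(st())
E
```

```text
[[502.4, -74.2, 281.9], [538.9, -73.6, 286.4], [576.1, -72.4, 291.0], [610.2, -71.1, 295.2]] 0.025060265258630747 -122.41330490118354 -117.95257768514726 281.364 94.43884462970547
grip (42.88, array([609.2, 210.8, 262.1]), array([ 0.7, -1.6,  0.3]), 53.0, 40.0)
lift (43.94, array([608.7, 210.6, 398.7]), array([ 0.7,  0.6, -4.8]), 53.1, 40.0)
over (45.51, array([ 620.2, -116.6,  343. ]), array([ 0.9, -0.4, -4.2]), 53.3, 40.0) [ 619.9 -118.   342.8]
contact k 4 5.1 (46.58, array([ 624.8, -119.3,  307.8]), array([ 0.2, -0.4,  0.9]), 53.6, 40.0)
open (48.08, array([ 624.3, -119.3,  307.2]), array([-0.5, -0.1, -0.3]), 92.2, 0.0)
(49.52, array([520.2, -60.9, 419.4]), array([ 0.1, -0.1, -0.1]), 91.8, 0.0)
```

View pics/l1.png

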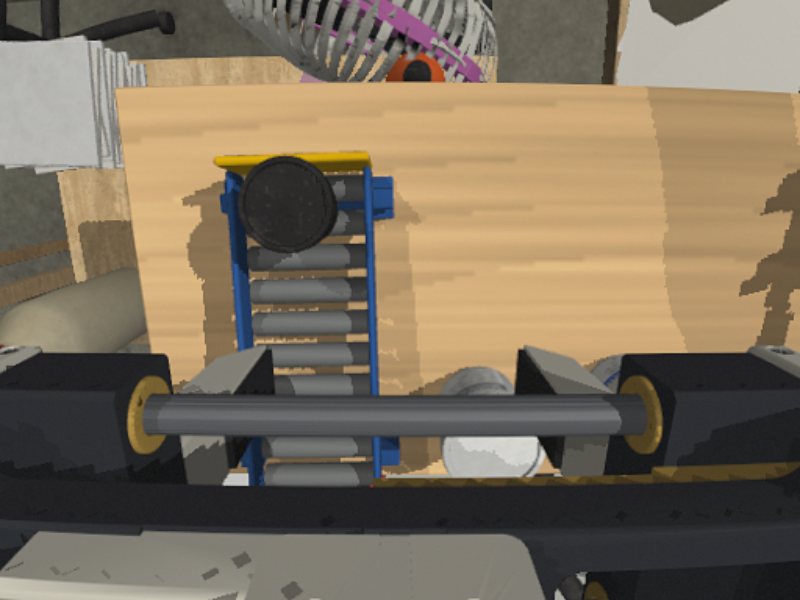

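The black tub stands upright against the stop at (287,203). Before each pick I'll re-detect the cream and pale tubs, then load them.

```bash
cat > two.py <<'E'
from load import *
def look(name,exp,y):
    arm.goto([660,y,420],Q(np.pi));arm.hold(.2);snap('wrist','L'+name);c=load('L'+name)
    best=None
    for o in find(c,name):
        p=onz(c,o[0],TUB[name][1]);d=np.hypot(*(p[:2]-exp));print(name,p.round(1),o[1].round(0),o[3],'d',d.round(1))
        if best is None or d<best[0]: best=(d,p[:2])
    return best
E
python3 - <<'E'
from two import *
b=look('cream',(613,122.3),122)
p=np.array((613,122.3))
if b and b[0]<5: loadtub((p+b[1])/2,23,5*np.pi/4)
else: print('cream?')
b=look('pale',(626,7.3),7);p=np.array((626,7.3))
if b and b[0]<5: loadtub((p+b[1])/2,26,3*np.pi/4)
else: print('pale?')
arm.goto([520,-60,440],Q(np.pi));arm.hold(.2);snap('wrist','l2');print(st())
snap('top','top2')
E
```

```text
cream [612.5 123.2 296. ] 51.0 4 d 1.0
cream [629.9  -1.8 296. ] 52.0 2 d 125.3
grip (53.75, array([612.9, 122.5, 263.1]), array([ 0.2, -0.4,  0.4]), 60.8, 40.0)
lift (54.82, array([612.4, 122.4, 398.8]), array([ 0.1, -0.1, -2.7]), 61.3, 40.0)
over (56.09, array([ 620.2, -116.2,  344.2]), array([-0.5,  0.3, -3.1]), 61.3, 40.0) [ 619.8 -118.   343.8]
contact k 4 5.7 (57.17, array([ 624.6, -119.7,  308.8]), array([-0.4, -0.4,  2.6]), 61.0, 40.0)
open (58.57, array([ 624.1, -119.7,  308.1]), array([-0.2, -0.2, -0.2]), 91.9, 0.0)
pale [625.    6.4 311. ] 52.0 1 d 1.4
pale [ 517.9 -130.9  311. ] 57.0 3 d 175.5
grip (63.07, array([625.8,   7.1, 266.3]), array([-0.3,  0.3,  1.1]), 69.9, 40.0)
lift (64.11, array([625. ,   6.5, 398.7]), array([-0.3, -1.5, -2.7]), 69.7, 40.0)
over (65.3, array([ 619.7, -116.8,  347.1]), array([ 0.1,  0.4, -3.4]), 69.8, 40.0) [ 619.4 -118.   346.8]
contact k 4 6.3 (66.38, array([ 624.3, -119.1,  311.9]), array([-0.4, -0.5,  2.9]), 70.0, 40.0)
open (67.67, array([ 623.8, -119.1,  311.1]), array([-0. , -0.7,  0. ]), 92.1, 0.0)
(69.11, array([520.1, -61. , 439.2]), array([ 0.4, -0. , -0.3]), 91.8, 0.0)
```

View pics/top2.png

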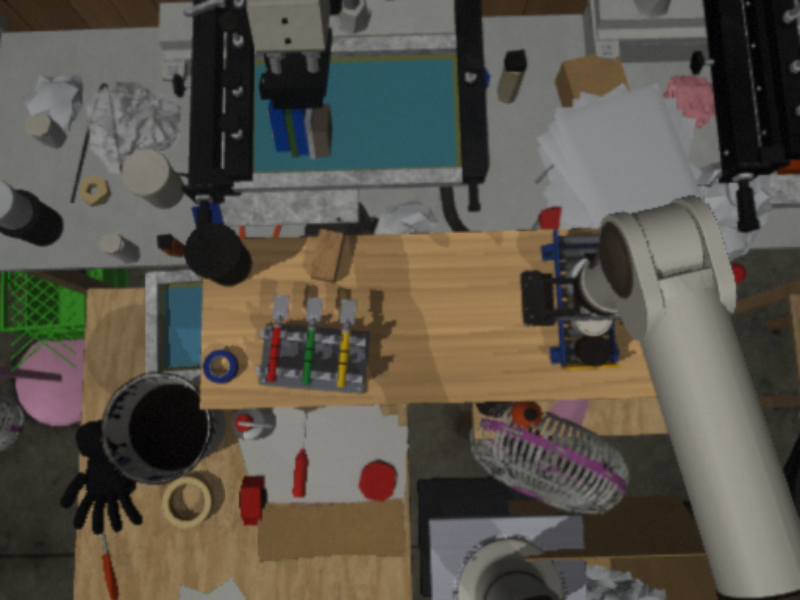

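The top view shows all three knives in the rack, with the block and tape in place. The arm hides part of the lane, so I'll move it away and take a last look.

Run:
```python
from load import *
arm.goto([520,200,460],Q(np.pi));arm.hold(.5)
im,c=snap('top','top3');im2,_=snap('scene','sc3')
a=cv2.resize(im[140:250,310:440],(520,440),interpolation=cv2.INTER_CUBIC)
b=cv2.resize(im2[100:190,240:360],(587,440),interpolation=cv2.INTER_CUBIC)
cv2.imwrite('pics/fin.png',cv2.resize(np.hstack([a,b]),(800,318)));print(st())
```

```text
(70.78, array([520. , 199.9, 460. ]), array([ 0.8, -0.2, -0.9]), 92.2, 0.0)
```

View pics/fin.png

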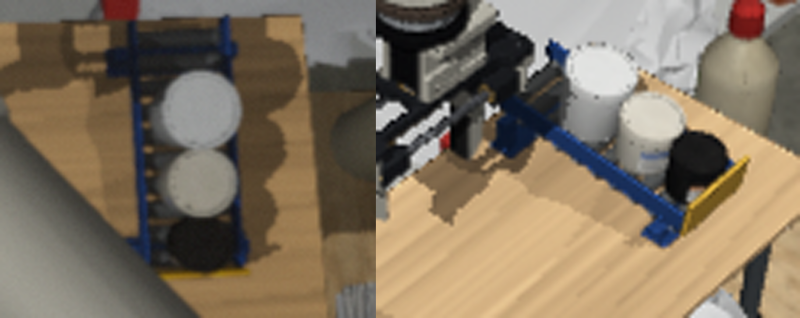

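Left crop (top view): black (200,243) at the stop, cream (198,182) and pale (200,109), all upright and closed up. The scene crop on the right agrees. Handing in.

```bash
python3 -c "
from bench import job
print(job.job_done())"
```

```text
the job is handed in; nothing more can be done
None
```

The job is handed in at about 71 s on the robot's clock: all three knives measured home in their clips, the black, cream and white tubs look upright and closed up at the lane stop, and the block and tape look undisturbed; no verdict came back.

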